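Re-rack the sample jars in reverse order

ROBOT

A 7-joint arm with a two-finger parallel gripper is mounted at the origin on the work surface. World frame = base frame: x ahead of the robot, y to its left, z up, the work surface at z = 0. Lengths are in m, angles in rad, forces in N, time in s.
With the tool pointing down it reaches from about 0.35 to 0.775 m from the base axis. Payload 3.1 kg.
Tool frame: the origin (TCP) lies on the centre line of the jaws, within the pads' length; the fingertips stand 19 mm ahead of it and the grasp point (between the pads) is the TCP (manip.tips_ahead is the distance from the TCP to the fingertips, in m); z points along the fingers, x is the direction in which the jaws open and shut, and the axes are right-handed (so a half turn about z gives the same grasp; the last joint's range is limited). The gripper opens to 85 mm and grips with 20 to 120 N. Pads are 22 mm wide; open, the fingers measure 114 mm over their backs; the gripper's body (76 mm by 85 mm) begins 54 mm behind the grasp point. The pads swing forward as they close: fully open they stand 13 mm farther back than shut.
Start: joints at [-1.309, 0.311, 0.014, 1.512, -0.004, 1.319, -0.027], TCP at [0.165, 0.525, 0.25] pointing down, gripper open.
Joint ranges: [-2.7, 2.7], [-0.3, 1.91], [-1.27, 1.3], [0.12, 2.57], [-1.44, 4.58], [0.2, 2.03], [-3.05, 3.05]. Speed limits (rad/s): [2.79, 2.79, 3.14, 3.14, 3.14, 3.14, 3.14].

INTERFACE

Orientations are given as a unit quaternion [x, y, z, w].
In Python, from rig import manip, cams gives the robot as it stands.
- The arm moves only by the tool drive_tool, never from a script. Its arguments are lists of equal length, an entry for each row: "slide": the shift along the world's x, y, z in mm, a list of three; "delta_rot": the turn, a rotation vector about the world's x, y, z in units of 5 degrees (1.0 is 5 degrees), a list of three. A call has 1 to 20 rows; each row shifts and turns the commanded pose from where the row before left it; what a row does not reach is not made up. A row lasts 1/12 s, in which the tool goes at most 41.7 mm and 7.16 degrees, less where a joint would pass 70% of its speed; a pose out of reach is approached as far as the arm can. A call with a gripper value outside its range is refused whole. "grip" is the closure, from 0 (fully open) to 1 (shut), set as the call begins (left out, the last holds). The fingers move at their own pace and stop on an object; "force" is the grip in N (left out, the last holds). Time passes only in rows, so rows that do not move let the fingers close. It gives the time, the measured TCP pose, the force and the opening at its end, in the units of the state.
- manip.read_state(): the state, without advancing time (a new reading comes with each control period).
- cams.get_image(name): name is "side" or "top" or "wrist"; returns a dict with "color" (384x512x3 uint8, red, green, blue), "mtx" (3x3 intrinsics, pixels), "extrinsics" (4x4, takes a point from camera to world coordinates). Camera axes: x right, y down, z forward; pixel columns grow to the right and rows downward; lengths in m; the calibration is good to about 2 mm. The wrist camera is an equidistant fisheye: a pixel r from the principal point sees the ray r / f radians off the axis. A picture is of the moment at which its call begins. There is no depth.
- manip.job_done(): hands the job in, once; it reports no verdict.
The state is a dict: "time": time; "q": joint angles; "qvel": joint speeds; "tau": joint torques, N m; "eef_pos": TCP position; "ee_rot": TCP orientation; "force": force on the tool from outside, world axes, zero at the start; "torque": the same for the moment, N m; "grip_width": finger opening in m.
Only numpy, scipy, OpenCV 4.12 (cv2) and the standard library are available. Lean on these libraries where they do the work, as an engineer would, in place of code of your own. Each camera call takes 0.05 s, during which the arm holds its last target.

TASK

Move the four jars with orange, teal, purple and white caps from the coloured cups of the old rack into the metal rack in reverse order: the jar nearest the blue end of the old rack goes into the pocket farthest from the blue end of the metal rack, the next one beside it, and so on, so that the last sample becomes the first to be worked on. They are glass: keep them upright and set each one down gently, standing on the floor of its own pocket. The jar with the black cap is not part of the row.

Things in the scene. Friction and masses are not known exactly. Their poses are not given: they have to be found in the camera images.
- jar_orange_center (a point): amber glass jar, straight-sided, upright, orange screw cap, sealed, 150 g give or take 40 %: body 38 mm across, 90 mm tall, its top 21 mm is the cap, 40 mm across; the point is the jar's centre, 45 mm above its underside and below its top; z is up the jar; yaw has no meaning
- jar_teal_center (a point): amber glass jar, straight-sided, upright, teal screw cap, sealed, 150 g give or take 40 %: body 38 mm across, 90 mm tall, its top 21 mm is the cap, 40 mm across; the point is the jar's centre, 45 mm above its underside and below its top; z is up the jar; yaw has no meaning
- jar_purple_center (a point): amber glass jar, straight-sided, upright, purple screw cap, sealed, 150 g give or take 40 %: body 38 mm across, 90 mm tall, its top 21 mm is the cap, 40 mm across; the point is the jar's centre, 45 mm above its underside and below its top; z is up the jar; yaw has no meaning
- jar_white_center (a point): amber glass jar, straight-sided, upright, white screw cap, sealed, 150 g give or take 40 %: body 38 mm across, 90 mm tall, its top 21 mm is the cap, 40 mm across; the point is the jar's centre, 45 mm above its underside and below its top; z is up the jar; yaw has no meaning
- cup_orange: fixed orange square open cup of the old rack, in which the orange jar stands at the start: 60 x 60 mm outside, 55 mm inside, 26 mm tall, floor 2.5 mm thick, lined dark grey; origin at the centre of its underside, x and y along its sides (parallel to the rack's)
- cup_teal: fixed teal square open cup of the old rack, in which the teal jar stands at the start: 60 x 60 mm outside, 55 mm inside, 26 mm tall, floor 2.5 mm thick, lined dark grey; origin at the centre of its underside, x and y along its sides (parallel to the rack's)
- cup_purple: fixed purple square open cup of the old rack, in which the purple jar stands at the start: 60 x 60 mm outside, 55 mm inside, 26 mm tall, floor 2.5 mm thick, lined dark grey; origin at the centre of its underside, x and y along its sides (parallel to the rack's)
- cup_white: fixed white square open cup of the old rack, in which the white jar stands at the start: 60 x 60 mm outside, 55 mm inside, 26 mm tall, floor 2.5 mm thick, lined dark grey; origin at the centre of its underside, x and y along its sides (parallel to the rack's)
- old_rack: the old rack, fixed, may be nearer or farther than the other: dark grey base 66 x 256 mm, 6 mm thick, with the four coloured cups in a row at y = 93, 31, -31, -93 mm; a blue block 60 x 20 x 32 mm marks its left end (y = 138 mm). Origin: centre of underside; y along the row to the blue end (robot's left), x across it, away from the robot
- metal_rack: the metal rack, fixed, empty: aluminium, 66 x 256 mm, 32 mm tall, four square pockets 58 mm inside, centres x = 0, y = 93, 31, -31, -93 mm, floor 6 mm above the underside, walls 4 mm thick; a blue block 60 x 20 x 32 mm marks its left end (y = 138 mm). Origin: centre of underside; y along the row to the blue end (robot's left), x across it, away from the robot
Mind the look-alikes: they are no part of the job. What is shaped like the part that bears jar_orange_center but brown or yellow is not meant.

How it is judged:
By the outcome, as a careful person would: the job done as asked, in the order asked, and still so for the second after the job is handed in, with the robot touching nothing.
It also fails if it takes over 112 s, if anything falls off the work surface, if the arm or the gripper's body presses on something with over 40 N, if the wrist force passes 120 N, or if a joint passes its speed limit or range.

## Working session

There is one attempt and no reset: what is moved stays moved. The work goes in short steps, Python scripts to look and compute and a tool call to move; the robot and the scene stay as the last step left them, time stands still between calls to the robot, and variables do not carry over. Pictures are saved under pics/ and viewed, and the job is handed in when it is done.

Besides the shell and the picture viewer there is one more tool, called after "Emit:" by a JSON object that holds its "name" and its "arguments". drive_tool: Moves the arm, as the interface text tells. Its arguments: {"type":"object","properties":{"slide":{"type":"array"},"delta_rot":{"type":"array"},"grip":{"type":"number"},"force":{"type":"number"}},"required":["slide","delta_rot"]}

```bash
mkdir -p pics; ls
python3 - <<'E'
from rig import manip, cams
import cv2,numpy as np
s=manip.read_state(); print(s)
print(manip.tips_ahead)
for n in ["side","top","wrist"]:
    d=cams.get_image(n); cv2.imwrite(f"pics/{n}0.png",d["color"][:,:,::-1]); print(n,d["mtx"].tolist(),np.round(d["extrinsics"],4).tolist())
E
```

```text
pics
{'time': 0.0, 'q': array([-1.30871047,  0.31172528,  0.01399843,  1.51307452, -0.00441706,
        1.31916919, -0.02722525]), 'qvel': array([ 5.65030374e-04,  4.27345022e-04, -5.63928805e-05,  2.39804340e-03,
       -3.55789266e-04, -1.58134355e-03,  1.24083718e-03]), 'tau': array([ 2.24760283e-04, -3.79916418e+01,  1.46200871e-01, -2.30586290e+01,
        1.22143677e-02,  1.37527604e-02,  1.38767862e-05]), 'eef_pos': array([0.16430472, 0.52416939, 0.24921418]), 'ee_rot': array([ 8.05944748e-01,  5.91989602e-01, -9.20387000e-04,  7.26723023e-04]), 'force': array([-0.55649438,  0.321758  , -0.62418619]), 'torque': array([0.00982372, 0.02074602, 0.00677151]), 'grip_width': 0.08534912493616006}
0.019
side [[387.15401905440945, 0.0, 259.3479266867551], [0.0, 387.15401905440945, 193.8159406516773], [0.0, 0.0, 1.0]] [[-0.9789, -0.1437, 0.145, 0.3653], [-0.2041, 0.6872, -0.6972, 0.5533], [0.0005, -0.7122, -0.702, 0.5988], [0.0, 0.0, 0.0, 1.0]]
top [[495.7899370950796, 0.0, 261.39726966573136], [0.0, 495.7899370950796, 193.7565768071537], [0.0, 0.0, 1.0]] [[0.0202, -0.9974, 0.0691, 0.4259], [-0.9998, -0.0199, 0.0053, 0.0284], [-0.0039, -0.0692, -0.9976, 1.1646], [0.0, 0.0, 0.0, 1.0]]
wrist [[297.3186396354542, 0.0, 251.95252434790345], [0.0, 297.3186396354542, 193.6428147204603], [0.0, 0.0, 1.0]] [[0.2992, 0.914, 0.2739, 0.0948], [0.9542, -0.286, -0.0881, 0.5484], [-0.0022, 0.2877, -0.9577, 0.3736], [0.0, 0.0, 0.0, 1.0]]
```

View pics/top0.png

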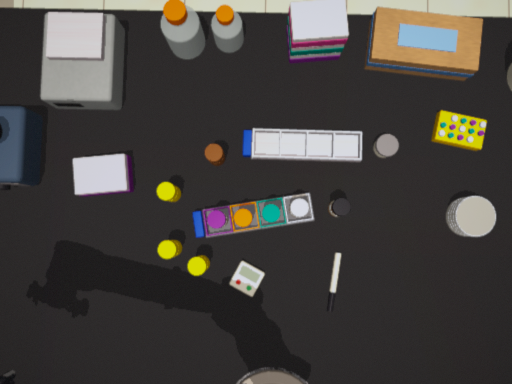

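View pics/side0.png

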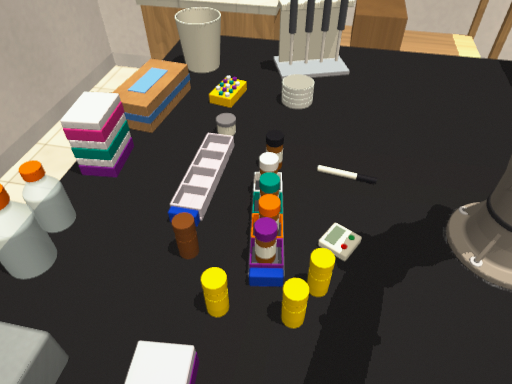

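View pics/wrist0.png

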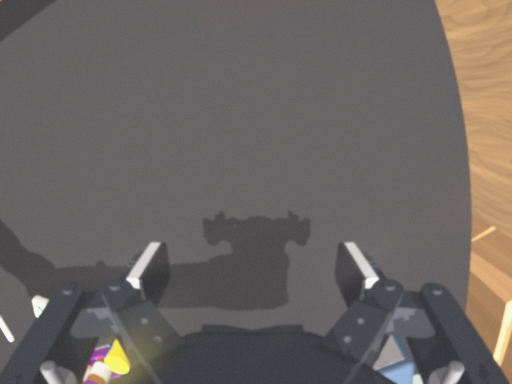

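The top view shows the old rack with its blue end at (198,223), then purple, orange, teal and white. The metal rack's blue end is at (248,143), with pockets at about columns 266, 293, 319 and 347. Next I'll measure these precisely.

```bash
cat > h.py <<'E'
import numpy as np, cv2
from rig import manip,cams
def ray(d,uv):
    K=d["mtx"];T=d["extrinsics"];v=T[:3,:3]@np.linalg.solve(K,[uv[0],uv[1],1]);return T[:3,3],v
def onz(d,uv,z):
    o,v=ray(d,uv);return o+v*(z-o[2])/v[2]
def proj(d,p):
    T=d["extrinsics"];c=T[:3,:3].T@(np.asarray(p)-T[:3,3]);c=d["mtx"]@c;return c[:2]/c[2]
E
python3 - <<'E'
from h import *
for n,(a,b,c,e) in {"top":(185,110,405,250),"side":(160,115,310,290)}.items():
    im=cv2.imread(f"pics/{n}0.png")[b:e,a:c]
    s=3.6 if n=="top" else 3.4
    cv2.imwrite(f"pics/{n}0z.png",cv2.resize(im,None,fx=s,fy=s,interpolation=cv2.INTER_CUBIC))
E
```

```text
(no output)
```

View pics/top0z.png

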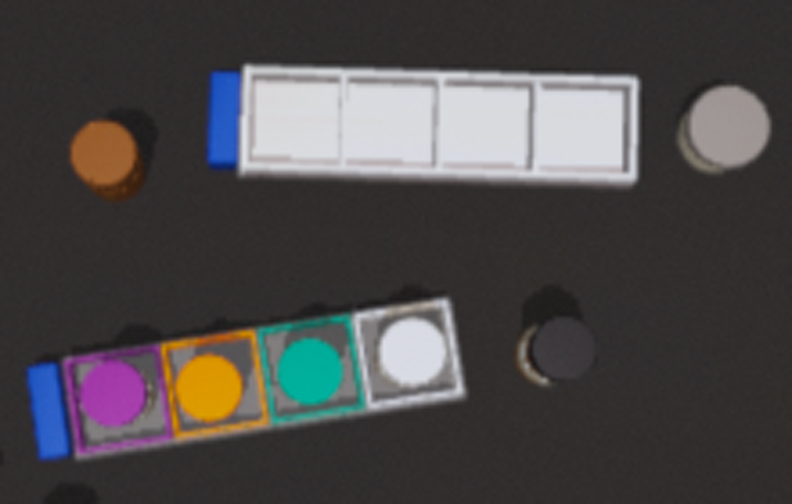

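View pics/side0z.png

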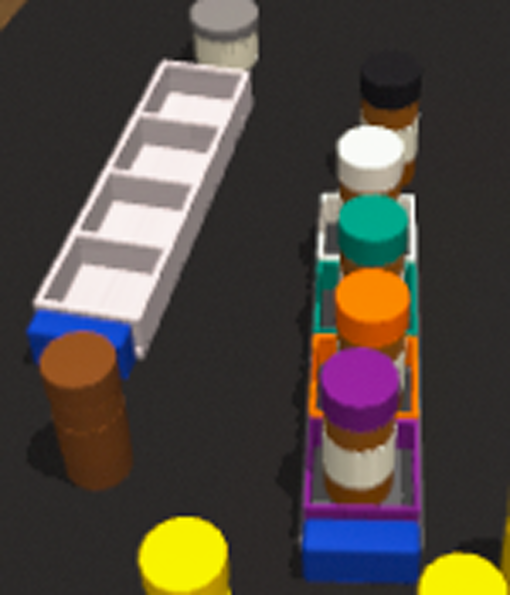

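Run:
```python
from h import *
d=cams.get_image("top");ds=cams.get_image("side")
f=lambda p:(p[0]/3.6+185-.36,p[1]/3.6+110-.36)
im=d["color"]; hsv=cv2.cvtColor(im,cv2.COLOR_RGB2HSV)
print("metal rim corners z=.032")
M=[onz(d,f(p),.032) for p in [(243,66),(638,76),(636,184),(239,174)]]
O=[onz(d,f(p),.032) for p in [(65,358),(449,298),(466,397),(78,457)]]
for P in (M,O):
    P=np.array(P);c=P.mean(0);ax=(P[0]+P[3]-P[1]-P[2])/2
    print(np.round(c,4),"len",np.linalg.norm(ax[:2]),"wid",np.linalg.norm((P[0]+P[1]-P[2]-P[3])[:2]/2),"yaw of y axis deg",np.degrees(np.arctan2(-ax[0],ax[1])))
    u=ax/np.linalg.norm(ax)
    for y in (.093,.031,-.031,-.093): print("  slot",y,np.round((c+u*y)[:2],4))
C={"purple":(113,393),"orange":(209,388),"teal":(310,371),"white":(412,351),"black":(563,348)}
fi=lambda p:(p[0]/3.4+160-.36,p[1]/3.4+115-.36)
S={"purple":(360,379),"orange":(372,300),"teal":(373,223),"white":(370,152)}
for k,p in C.items():
    x=f(p); X=onz(d,x,.0985); print(k,np.round(X,4), end=" ")
    if k in S: print("side pred (zoom)",np.round((proj(ds,X)-[160,115])*3.4,0),"seen~",S[k])
```

```text
metal rim corners z=.032
[ 0.6206 -0.0673  0.032 ] len 0.25350113726996965 wid 0.06983534156860155 yaw of y axis deg -0.3422211276833598
  slot 0.093 [0.6211 0.0257]
  slot 0.031 [ 0.6208 -0.0363]
  slot -0.031 [ 0.6204 -0.0983]
  slot -0.093 [ 0.62   -0.1603]
[0.4568 0.0409 0.032 ] len 0.24774361172001688 wid 0.06348233526178669 yaw of y axis deg 9.982559400472502
  slot 0.093 [0.4407 0.1325]
  slot 0.031 [0.4514 0.0714]
  slot -0.031 [0.4622 0.0104]
  slot -0.093 [ 0.4729 -0.0507]
purple [0.4438 0.1305 0.0985] side pred (zoom) [356. 377.] seen~ (360, 379)
orange [0.448  0.0732 0.0985] side pred (zoom) [370. 295.] seen~ (372, 300)
teal [0.4593 0.0132 0.0985] side pred (zoom) [370. 218.] seen~ (373, 223)
white [ 0.4725 -0.0475  0.0985] side pred (zoom) [367. 147.] seen~ (370, 152)
black [ 0.4761 -0.1376  0.0985]
```

Emit:
{"name": "drive_tool", "arguments": {"slide": [[10,-14,0],[20,-28,0],[20,-28,0],[20,-28,0],[20,-28,0],[20,-28,0],[20,-28,0],[20,-28,0],[20,-28,0],[20,-28,0],[20,-28,0],[20,-28,0],[20,-28,0],[20,-28,0],[10,-14,0],[10,-14,0],[0,0,0],[0,0,0]], "delta_rot": [[0,0,-0.5],[0,0,-1],[0,0,-1],[0,0,-1],[0,0,-1],[0,0,-1],[0,0,-1],[0,0,-1],[0,0,-1],[0,0,-1],[0,0,-1],[0,0,-1],[0,0,-1],[0,0,-1],[0,0,-0.5],[0,0,-0.5],[0,0,0],[0,0,0]], "grip": 0, "force": 40}}

```text
time: 1.75
eef_pos: [0.4542, 0.1195, 0.2501]
ee_rot: [1.0, 0.001, -0.001, -0.0]
force: [0.3, 0.1, -0.8]
grip_width: 0.0852
```

Emit:
{"name": "drive_tool", "arguments": {"slide": [[-5,5,-15],[-5,6,-30],[0,0,-30],[0,0,-15],[0,0,-10],[0,0,0],[0,0,0]], "delta_rot": [[0,0,0],[0,0,0],[0,0,0],[0,0,0],[0,0,0],[0,0,0],[0,0,0]]}}

```text
time: 2.33
eef_pos: [0.4442, 0.1312, 0.1505]
ee_rot: [1.0, 0.002, -0.0, -0.0]
force: [-0.6, 0.1, 0.9]
grip_width: 0.0855
```

```bash
python3 - <<'E'
from h import *
for n in ["side","wrist"]:
    d=cams.get_image(n); cv2.imwrite(f"pics/{n}1.png",d["color"][:,:,::-1])
E
python3 -c "
import cv2,numpy as np
cv2.imwrite('pics/b1.png',cv2.resize(np.hstack([cv2.imread('pics/side1.png')[90:384,130:],cv2.imread('pics/wrist1.png')[90:384,60:450]]),None,fx=1,fy=1))"
```

```text
(no output)
```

View pics/b1.png

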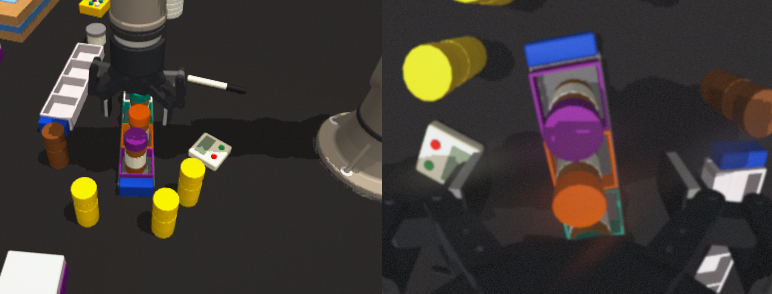

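```bash
cat >> h.py <<'E'
def wproj(d,p):
    T=d["extrinsics"];c=T[:3,:3].T@(np.asarray(p)-T[:3,3]);r=np.hypot(c[0],c[1]);th=np.arctan2(r,c[2]);K=d["mtx"];return np.array([K[0,2]+K[0,0]*th*c[0]/r,K[1,2]+K[1,1]*th*c[1]/r])
E
python3 - <<'E'
from h import *
w=cams.get_image("wrist");s=cams.get_image("side");p=manip.read_state()["eef_pos"]
print(p,"tcp wrist",wproj(w,p),"side",proj(s,p), "wcam",w["extrinsics"][:3,3])
for n,q in {"purple":(.4438,.1305,.0985),"orange":(.448,.0732,.0985)}.items(): print(n,wproj(w,q),proj(s,q))
E
```

```text
[0.44553989 0.13038088 0.15161963] tcp wrist [251.82627273 269.2332514 ] side [264.08774218 204.00298577] wcam [0.44494264 0.20559887 0.27600936]
purple [248.87011525 226.52511584] [264.79298149 225.90291898]
orange [254.76148805 298.06608845] [268.68427484 201.86456665]
```

Emit:
{"name": "drive_tool", "arguments": {"slide": [[0,1,-15],[0,0,-20],[0,0,-15],[0,0,-10],[0,0,-7],[0,0,0],[0,0,0]], "delta_rot": [[0,0,0],[0,0,0],[0,0,0],[0,0,0],[0,0,0],[0,0,0],[0,0,0]]}}

```text
time: 3.12
eef_pos: [0.4449, 0.1309, 0.0837]
ee_rot: [1.0, 0.001, 0.0, -0.0]
force: [-0.0, 0.3, -0.4]
grip_width: 0.0855
```

Emit:
{"name": "drive_tool", "arguments": {"slide": [[0,0,0],[0,0,0],[0,0,0],[0,0,0],[0,0,0],[0,0,0],[0,0,0],[0,0,0],[0,0,0],[0,0,0]], "delta_rot": [[0,0,0],[0,0,0],[0,0,0],[0,0,0],[0,0,0],[0,0,0],[0,0,0],[0,0,0],[0,0,0],[0,0,0]], "grip": 1, "force": 40}}

```text
time: 3.95
eef_pos: [0.445, 0.131, 0.084]
ee_rot: [1.0, 0.001, 0.0, -0.0]
force: [-1.4, -0.2, 4.9]
grip_width: 0.039
```

Run:
```python
from h import *
a=cams.get_image("side")["color"][90:,130:430];b=cams.get_image("wrist")["color"][90:,60:450]
cv2.imwrite("pics/b2.png",np.hstack([a,b])[:,:,::-1])
```

```text
(no output)
```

View pics/b2.png

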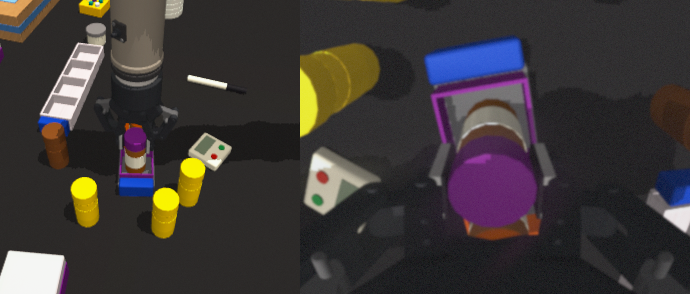

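Emit:
{"name": "drive_tool", "arguments": {"slide": [[0,0,3],[0,0,7],[0,0,15],[0,0,20],[0,0,25],[0,0,25],[0,0,15],[0,0,10],[6,-10,0],[12,-20,0],[12,-20,0],[16,-26,0],[16,-26,0],[16,-26,0],[16,-26,0],[16,-26,0],[16,-26,0],[16,-26,0]], "delta_rot": [[0,0,0],[0,0,0],[0,0,0],[0,0,0],[0,0,0],[0,0,0],[0,0,0],[0,0,0],[0,0,0],[0,0,0],[0,0,0],[0,0,0],[0,0,0],[0,0,0],[0,0,0],[0,0,0],[0,0,0],[0,0,0]]}}

```text
time: 5.55
eef_pos: [0.5864, -0.1021, 0.2023]
ee_rot: [1.0, 0.001, -0.001, -0.0]
force: [1.6, 1.0, -0.5]
grip_width: 0.0386
```

Emit:
{"name": "drive_tool", "arguments": {"slide": [[16,-26,0],[12,-20,0],[6,-10,0],[0,0,0],[0,0,0],[0,0,0]], "delta_rot": [[0,0,0],[0,0,0],[0,0,0],[0,0,0],[0,0,0],[0,0,0]]}}

```text
time: 6.05
eef_pos: [0.62, -0.1554, 0.2025]
ee_rot: [1.0, 0.002, -0.001, -0.001]
force: [-0.0, -0.7, -1.8]
grip_width: 0.0389
```

Run:
```python
from h import *
a=cams.get_image("side")["color"][20:314,130:430];b=cams.get_image("wrist")["color"][90:,60:450]
cv2.imwrite("pics/b3.png",np.hstack([a,b])[:,:,::-1]); print(manip.read_state()["eef_pos"])
```

```text
[ 0.62028223 -0.15499718  0.20305076]
```

View pics/b3.png

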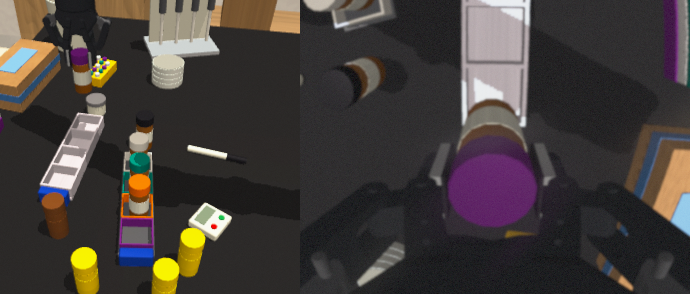

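Emit:
{"name": "drive_tool", "arguments": {"slide": [[0,-5,-5],[0,0,-15],[0,0,-25],[0,0,-25],[0,0,-20],[0,0,-10],[0,0,-6],[0,0,-4],[0,0,-3],[0,0,-2],[0,0,0],[0,0,0]], "delta_rot": [[0,0,0],[0,0,0],[0,0,0],[0,0,0],[0,0,0],[0,0,0],[0,0,0],[0,0,0],[0,0,0],[0,0,0],[0,0,0],[0,0,0]]}}

```text
time: 7.15
eef_pos: [0.6211, -0.1624, 0.0892]
ee_rot: [1.0, 0.001, 0.001, 0.0]
force: [0.7, 0.5, -1.7]
grip_width: 0.0387
```

Run:
```python
from h import *
s=cams.get_image("side");a=s["color"][90:280,130:350];b=cams.get_image("wrist")["color"][90:,60:450]
a=cv2.resize(a,None,fx=1.5,fy=294/190)
cv2.imwrite("pics/b4.png",np.hstack([a,b])[:,:,::-1]); q=manip.read_state();print(q["eef_pos"],q["force"])
```

```text
[ 0.62096985 -0.16236903  0.08907417] [-0.18308928  0.14155878 -1.7018104 ]
```

View pics/b4.png

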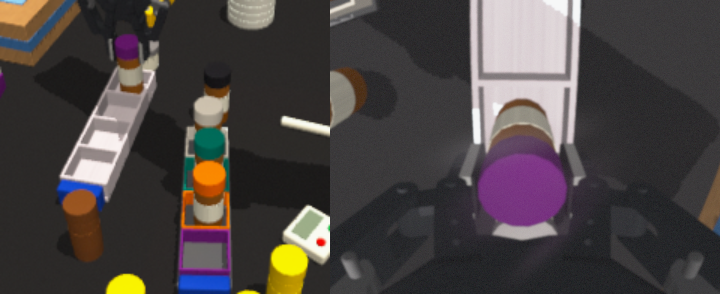

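Emit:
{"name": "drive_tool", "arguments": {"slide": [[0,1,-2],[0,0,-2],[0,0,-1],[0,0,-1],[0,0,-0.5],[0,0,0],[0,0,0]], "delta_rot": [[0,0,0],[0,0,0],[0,0,0],[0,0,0],[0,0,0],[0,0,0],[0,0,0]]}}

```text
time: 7.83
eef_pos: [0.6205, -0.1612, 0.0818]
ee_rot: [1.0, 0.001, 0.0, 0.0]
force: [0.5, -0.6, -1.4]
grip_width: 0.0389
```

Emit:
{"name": "drive_tool", "arguments": {"slide": [[0,0,-0.5],[0,0,-0.5],[0,0,0],[0,0,0]], "delta_rot": [[0,0,0],[0,0,0],[0,0,0],[0,0,0]]}}

```text
time: 8.17
eef_pos: [0.6206, -0.1614, 0.0816]
ee_rot: [1.0, 0.001, 0.0, 0.0]
force: [-1.9, 1.1, 4.3]
grip_width: 0.0389
```

Emit:
{"name": "drive_tool", "arguments": {"slide": [[0,0,0],[0,0,0],[0,0,0],[0,0,0],[0,0,0],[0,0,0],[0,0,5],[0,0,15],[0,0,30],[0,0,30],[0,0,5]], "delta_rot": [[0,0,0],[0,0,0],[0,0,0],[0,0,0],[0,0,0],[0,0,0],[0,0,0],[0,0,0],[0,0,0],[0,0,0],[0,0,0]], "grip": 0}}

```text
time: 9.08
eef_pos: [0.6236, -0.1629, 0.1723]
ee_rot: [1.0, 0.001, 0.005, 0.002]
force: [1.0, -1.0, 1.5]
grip_width: 0.0852
```

Emit:
{"name": "drive_tool", "arguments": {"slide": [[-10,13,0],[-20,28,0],[-20,28,0],[-20,28,0],[-20,28,0],[-20,28,0],[-20,28,0],[-20,28,0],[-14,17,0],[-8,10,0],[0,0,0],[0,0,0],[0,0,0]], "delta_rot": [[0,0,0],[0,0,0],[0,0,0],[0,0,0],[0,0,0],[0,0,0],[0,0,0],[0,0,0],[0,0,0],[0,0,0],[0,0,0],[0,0,0],[0,0,0]]}}

```text
time: 10.17
eef_pos: [0.4495, 0.0736, 0.1662]
ee_rot: [1.0, 0.0, 0.001, 0.0]
force: [0.8, 0.8, 0.3]
grip_width: 0.0854
```

Run:
```python
from h import *
s=cams.get_image("side");a=s["color"][60:280,130:350];b=cams.get_image("wrist")["color"][90:,60:450]
a=cv2.resize(a,None,fx=1.5,fy=294/220)
cv2.imwrite("pics/b5.png",np.hstack([a,b])[:,:,::-1]); q=manip.read_state();print(q["eef_pos"],q["force"])
```

```text
[0.44950596 0.07327515 0.16603269] [ 0.47513416  0.05542903 -0.08570345]
```

View pics/b5.png

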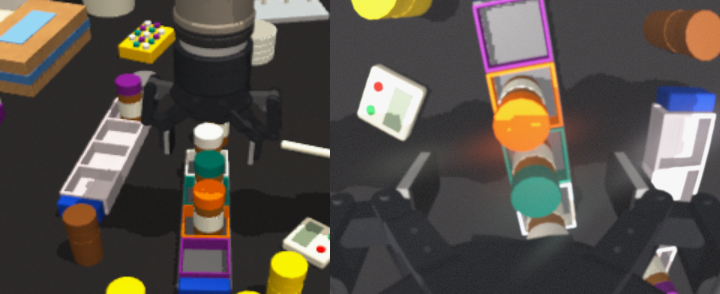

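Emit:
{"name": "drive_tool", "arguments": {"slide": [[0,1,-10],[0,0,-20],[0,0,-25],[0,0,-15],[0,0,-8],[0,0,-4],[0,0,0],[0,0,0]], "delta_rot": [[0,0,0],[0,0,0],[0,0,0],[0,0,0],[0,0,0],[0,0,0],[0,0,0],[0,0,0]]}}

```text
time: 10.93
eef_pos: [0.4492, 0.0756, 0.0842]
ee_rot: [1.0, 0.001, 0.001, 0.0]
force: [0.2, -0.4, -0.3]
grip_width: 0.0852
```

Emit:
{"name": "drive_tool", "arguments": {"slide": [[0,0,0],[0,0,0],[0,0,0],[0,0,0],[0,0,0],[0,0,0],[0,0,0],[0,0,0],[0,0,0],[0,0,0]], "delta_rot": [[0,0,0],[0,0,0],[0,0,0],[0,0,0],[0,0,0],[0,0,0],[0,0,0],[0,0,0],[0,0,0],[0,0,0]], "grip": 1, "force": 40}}

```text
time: 11.77
eef_pos: [0.4491, 0.076, 0.0845]
ee_rot: [1.0, 0.001, 0.001, -0.0]
force: [-1.0, -0.0, 5.0]
grip_width: 0.0386
```

Emit:
{"name": "drive_tool", "arguments": {"slide": [[0,0,3],[0,0,7],[0,0,15],[0,0,20],[0,0,25],[0,0,25],[0,0,15],[0,0,10],[6,-6,0],[12,-12,0],[20,-20,0],[20,-20,0],[20,-20,0],[20,-20,0],[20,-20,0],[20,-20,0],[15,-15,0],[10,-10,0],[5,-5,0],[3,-4,0]], "delta_rot": [[0,0,0],[0,0,0],[0,0,0],[0,0,0],[0,0,0],[0,0,0],[0,0,0],[0,0,0],[0,0,0],[0,0,0],[0,0,0],[0,0,0],[0,0,0],[0,0,0],[0,0,0],[0,0,0],[0,0,0],[0,0,0],[0,0,0],[0,0,0]]}}

```text
time: 13.43
eef_pos: [0.6191, -0.0974, 0.2018]
ee_rot: [1.0, 0.0, -0.002, 0.0]
force: [0.3, -0.3, -2.5]
grip_width: 0.039
```

Emit:
{"name": "drive_tool", "arguments": {"slide": [[0,0,-5],[0,0,-15],[0,0,-20],[0,0,-15],[0,0,-10],[0,0,-5],[0,0,0],[0,0,0]], "delta_rot": [[0,0,0],[0,0,0],[0,0,0],[0,0,0],[0,0,0],[0,0,0],[0,0,0],[0,0,0]]}}

```text
time: 14.1
eef_pos: [0.6197, -0.0958, 0.1342]
ee_rot: [1.0, 0.001, 0.0, -0.0]
force: [0.9, 0.1, -0.8]
grip_width: 0.0388
```

Run:
```python
from h import *
s=cams.get_image("side");a=s["color"][60:280,130:350];b=cams.get_image("wrist")["color"][90:,60:450]
a=cv2.resize(a,None,fx=1.5,fy=294/220)
cv2.imwrite("pics/b6.png",np.hstack([a,b])[:,:,::-1]); q=manip.read_state();print(q["eef_pos"],q["force"])
```

```text
[ 0.62030261 -0.09629572  0.13507569] [ 0.30708261  0.25642271 -0.84024058]
```

View pics/b6.png

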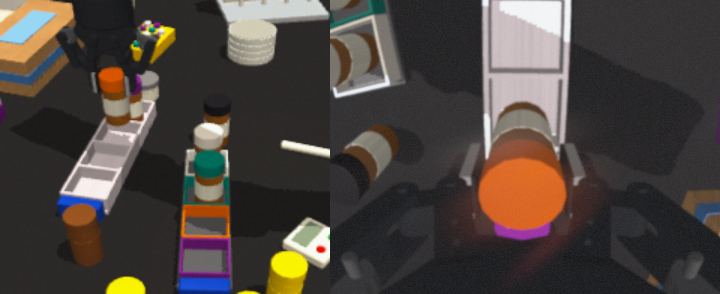

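Emit:
{"name": "drive_tool", "arguments": {"slide": [[0,0,-8],[0,0,-15],[0,0,-12],[0,0,-7],[0,0,-4],[0,0,-3],[0,0,-1],[0,0,0],[0,0,0]], "delta_rot": [[0,0,0],[0,0,0],[0,0,0],[0,0,0],[0,0,0],[0,0,0],[0,0,0],[0,0,0],[0,0,0]]}}

```text
time: 14.95
eef_pos: [0.62, -0.0963, 0.0844]
ee_rot: [1.0, 0.001, 0.001, 0.0]
force: [-0.4, 0.4, -2.0]
grip_width: 0.0392
```

Emit:
{"name": "drive_tool", "arguments": {"slide": [[0,0,-0.6],[0,0,-0.6],[0,0,-0.5],[0,0,0],[0,0,0]], "delta_rot": [[0,0,0],[0,0,0],[0,0,0],[0,0,0],[0,0,0]]}}

```text
time: 15.37
eef_pos: [0.6195, -0.0962, 0.0822]
ee_rot: [1.0, 0.001, 0.0, -0.0]
force: [-0.1, -0.1, -1.7]
grip_width: 0.0391
```

Emit:
{"name": "drive_tool", "arguments": {"slide": [[0,0,-0.5],[0,0,-0.5],[0,0,0],[0,0,0]], "delta_rot": [[0,0,0],[0,0,0],[0,0,0],[0,0,0]]}}

```text
time: 15.7
eef_pos: [0.6196, -0.0962, 0.0821]
ee_rot: [1.0, 0.001, 0.0, -0.0]
force: [-1.6, 0.9, 5.8]
grip_width: 0.0389
```

Emit:
{"name": "drive_tool", "arguments": {"slide": [[0,0,0],[0,0,0],[0,0,0],[0,0,0],[0,0,0],[0,0,0],[0,0,5],[0,0,15],[0,0,30],[0,0,30],[0,0,5]], "delta_rot": [[0,0,0],[0,0,0],[0,0,0],[0,0,0],[0,0,0],[0,0,0],[0,0,0],[0,0,0],[0,0,0],[0,0,0],[0,0,0]], "grip": 0}}

```text
time: 16.62
eef_pos: [0.6228, -0.0976, 0.1724]
ee_rot: [1.0, 0.001, 0.005, 0.001]
force: [1.1, -1.5, 0.6]
grip_width: 0.0853
```

Emit:
{"name": "drive_tool", "arguments": {"slide": [[-10,7,0],[-20,14,0],[-25,17,0],[-25,17,0],[-25,17,0],[-25,17,0],[-15,11,0],[-10,7,0],[-5,4,0],[0,0,0],[0,0,0],[0,0,0]], "delta_rot": [[0,0,0],[0,0,0],[0,0,0],[0,0,0],[0,0,0],[0,0,0],[0,0,0],[0,0,0],[0,0,0],[0,0,0],[0,0,0],[0,0,0]]}}

```text
time: 17.62
eef_pos: [0.4605, 0.014, 0.1664]
ee_rot: [1.0, 0.0, 0.001, 0.0]
force: [0.2, -0.6, -0.4]
grip_width: 0.0853
```

Run:
```python
from h import *
s=cams.get_image("side");a=s["color"][60:280,130:350];b=cams.get_image("wrist")["color"][90:,60:450]
a=cv2.resize(a,None,fx=1.5,fy=294/220)
cv2.imwrite("pics/b7.png",np.hstack([a,b])[:,:,::-1]); q=manip.read_state();print(q["eef_pos"],q["force"])
```

```text
[0.46035607 0.01389282 0.16621693] [0.19821261 0.1276787  0.48032274]
```

View pics/b7.png

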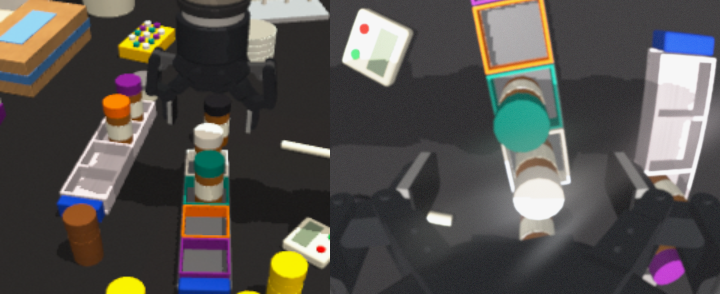

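Purple and orange are standing in their pockets, and the gripper is centred over teal.

Emit:
{"name": "drive_tool", "arguments": {"slide": [[0,1,-10],[0,0,-20],[0,0,-25],[0,0,-15],[0,0,-8],[0,0,-4],[0,0,0],[0,0,0]], "delta_rot": [[0,0,0],[0,0,0],[0,0,0],[0,0,0],[0,0,0],[0,0,0],[0,0,0],[0,0,0]]}}

```text
time: 18.38
eef_pos: [0.4602, 0.0156, 0.0845]
ee_rot: [1.0, 0.001, 0.001, 0.0]
force: [-0.2, -0.2, -0.5]
grip_width: 0.0853
```

Emit:
{"name": "drive_tool", "arguments": {"slide": [[0,0,0],[0,0,0],[0,0,0],[0,0,0],[0,0,0],[0,0,0],[0,0,0],[0,0,0],[0,0,0],[0,0,0]], "delta_rot": [[0,0,0],[0,0,0],[0,0,0],[0,0,0],[0,0,0],[0,0,0],[0,0,0],[0,0,0],[0,0,0],[0,0,0]], "grip": 1, "force": 40}}

```text
time: 19.22
eef_pos: [0.4601, 0.0159, 0.0848]
ee_rot: [1.0, 0.001, 0.001, -0.0]
force: [-0.3, 0.5, 5.9]
grip_width: 0.0387
```

Emit:
{"name": "drive_tool", "arguments": {"slide": [[0,0,3],[0,0,7],[0,0,15],[0,0,20],[0,0,25],[0,0,25],[0,0,15],[0,0,10],[6,-2,0],[15,-4,0],[20,-6,0],[20,-6,0],[20,-6,0],[20,-6,0],[20,-6,0],[16,-6,0],[12,-4,0],[7,-2,0],[5,-2,0],[0,0,0]], "delta_rot": [[0,0,0],[0,0,0],[0,0,0],[0,0,0],[0,0,0],[0,0,0],[0,0,0],[0,0,0],[0,0,0],[0,0,0],[0,0,0],[0,0,0],[0,0,0],[0,0,0],[0,0,0],[0,0,0],[0,0,0],[0,0,0],[0,0,0],[0,0,0]]}}

```text
time: 20.88
eef_pos: [0.6206, -0.0347, 0.2028]
ee_rot: [1.0, 0.001, -0.001, 0.0]
force: [-0.3, -0.1, -1.3]
grip_width: 0.0392
```

Emit:
{"name": "drive_tool", "arguments": {"slide": [[0,0,-5],[0,0,-15],[0,0,-20],[0,0,-15],[0,0,-10],[0,0,-5],[0,0,0],[0,0,0]], "delta_rot": [[0,0,0],[0,0,0],[0,0,0],[0,0,0],[0,0,0],[0,0,0],[0,0,0],[0,0,0]]}}

```text
time: 21.55
eef_pos: [0.6207, -0.0341, 0.1346]
ee_rot: [1.0, 0.001, 0.0, -0.0]
force: [0.5, -0.1, -0.7]
grip_width: 0.0389
```

Run:
```python
from h import *
s=cams.get_image("side");a=s["color"][60:280,130:350];b=cams.get_image("wrist")["color"][90:,60:450]
a=cv2.resize(a,None,fx=1.5,fy=294/220)
cv2.imwrite("pics/b8.png",np.hstack([a,b])[:,:,::-1]); q=manip.read_state();print(q["eef_pos"],q["force"])
```

```text
[ 0.62130485 -0.03434734  0.13537322] [-0.62959782 -0.11221205 -0.99270426]
```

View pics/b8.png

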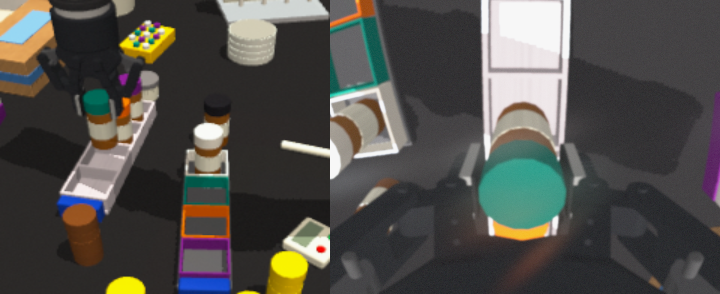

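Teal is held upright over the second pocket from the blue end.

Emit:
{"name": "drive_tool", "arguments": {"slide": [[0,0,-8],[0,0,-15],[0,0,-12],[0,0,-7],[0,0,-4],[0,0,-3],[0,0,-1],[0,0,0],[0,0,0]], "delta_rot": [[0,0,0],[0,0,0],[0,0,0],[0,0,0],[0,0,0],[0,0,0],[0,0,0],[0,0,0],[0,0,0]]}}

```text
time: 22.4
eef_pos: [0.621, -0.0343, 0.0846]
ee_rot: [1.0, 0.001, 0.001, 0.0]
force: [-0.5, 0.3, -0.5]
grip_width: 0.0391
```

Emit:
{"name": "drive_tool", "arguments": {"slide": [[0,0,-0.7],[0,0,-0.7],[0,0,-0.7],[0,0,-0.4],[0,0,0],[0,0,0]], "delta_rot": [[0,0,0],[0,0,0],[0,0,0],[0,0,0],[0,0,0],[0,0,0]]}}

```text
time: 22.9
eef_pos: [0.6208, -0.0342, 0.0824]
ee_rot: [1.0, 0.001, 0.0, -0.0]
force: [-1.7, 0.4, 4.4]
grip_width: 0.0384
```

Emit:
{"name": "drive_tool", "arguments": {"slide": [[0,0,0],[0,0,0],[0,0,0],[0,0,0],[0,0,0],[0,0,0],[0,0,5],[0,0,15],[0,0,30],[0,0,30],[0,0,5]], "delta_rot": [[0,0,0],[0,0,0],[0,0,0],[0,0,0],[0,0,0],[0,0,0],[0,0,0],[0,0,0],[0,0,0],[0,0,0],[0,0,0]], "grip": 0}}

```text
time: 23.82
eef_pos: [0.6239, -0.0352, 0.1729]
ee_rot: [1.0, 0.001, 0.005, 0.001]
force: [0.3, -0.4, 0.4]
grip_width: 0.0854
```

Emit:
{"name": "drive_tool", "arguments": {"slide": [[-10,-1,0],[-20,-2,0],[-22,-2,0],[-22,-2,0],[-22,-2,0],[-22,-2,0],[-15,-1,0],[-10,0,0],[-5,0,0],[0,0,0],[0,0,0],[0,0,0]], "delta_rot": [[0,0,0],[0,0,0],[0,0,0],[0,0,0],[0,0,0],[0,0,0],[0,0,0],[0,0,0],[0,0,0],[0,0,0],[0,0,0],[0,0,0]]}}

```text
time: 24.82
eef_pos: [0.4735, -0.0461, 0.1669]
ee_rot: [1.0, 0.001, 0.001, 0.0]
force: [0.5, -0.9, -0.0]
grip_width: 0.0853
```

Run:
```python
from h import *
s=cams.get_image("side");a=s["color"][60:280,130:350];b=cams.get_image("wrist")["color"][90:,60:450]
a=cv2.resize(a,None,fx=1.5,fy=294/220)
cv2.imwrite("pics/b9.png",np.hstack([a,b])[:,:,::-1]); q=manip.read_state();print(q["eef_pos"],q["force"])
```

```text
[ 0.47328728 -0.04617219  0.1666407 ] [1.78675323 0.20576082 0.39939536]
```

View pics/b9.png

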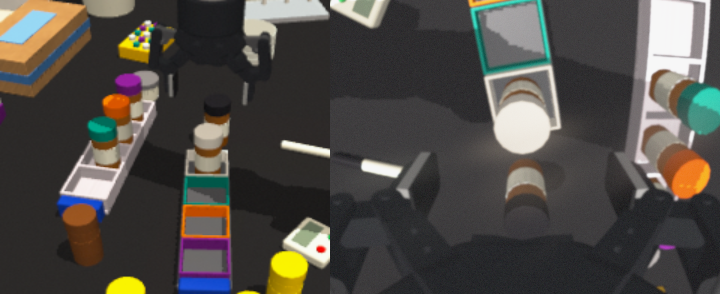

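Emit:
{"name": "drive_tool", "arguments": {"slide": [[0,1,-10],[0,0,-20],[0,0,-25],[0,0,-15],[0,0,-8],[0,0,-4],[0,0,0],[0,0,0]], "delta_rot": [[0,0,0],[0,0,0],[0,0,0],[0,0,0],[0,0,0],[0,0,0],[0,0,0],[0,0,0]]}}

```text
time: 25.58
eef_pos: [0.4732, -0.0453, 0.085]
ee_rot: [1.0, 0.001, 0.001, 0.0]
force: [0.4, -0.7, -0.6]
grip_width: 0.0859
```

Emit:
{"name": "drive_tool", "arguments": {"slide": [[0,0,0],[0,0,0],[0,0,0],[0,0,0],[0,0,0],[0,0,0],[0,0,0],[0,0,0],[0,0,0],[0,0,0]], "delta_rot": [[0,0,0],[0,0,0],[0,0,0],[0,0,0],[0,0,0],[0,0,0],[0,0,0],[0,0,0],[0,0,0],[0,0,0]], "grip": 1, "force": 40}}

```text
time: 26.42
eef_pos: [0.4731, -0.0452, 0.0853]
ee_rot: [1.0, 0.001, 0.001, -0.0]
force: [0.6, 0.4, 5.8]
grip_width: 0.0391
```

Emit:
{"name": "drive_tool", "arguments": {"slide": [[0,0,3],[0,0,7],[0,0,15],[0,0,20],[0,0,25],[0,0,25],[0,0,15],[0,0,10],[6,3,0],[14,7,0],[18,9,0],[18,9,0],[18,9,0],[18,9,0],[18,9,0],[16,8,0],[12,5,0],[6,3,0],[4,2,0],[0,0,0]], "delta_rot": [[0,0,0],[0,0,0],[0,0,0],[0,0,0],[0,0,0],[0,0,0],[0,0,0],[0,0,0],[0,0,0],[0,0,0],[0,0,0],[0,0,0],[0,0,0],[0,0,0],[0,0,0],[0,0,0],[0,0,0],[0,0,0],[0,0,0],[0,0,0]]}}

```text
time: 28.08
eef_pos: [0.6204, 0.0283, 0.2032]
ee_rot: [1.0, 0.001, -0.001, 0.0]
force: [-0.4, 0.5, 0.1]
grip_width: 0.039
```

Emit:
{"name": "drive_tool", "arguments": {"slide": [[0,0,-5],[0,0,-15],[0,0,-20],[0,0,-15],[0,0,-10],[0,0,-5],[0,0,0],[0,0,0]], "delta_rot": [[0,0,0],[0,0,0],[0,0,0],[0,0,0],[0,0,0],[0,0,0],[0,0,0],[0,0,0]]}}

```text
time: 28.75
eef_pos: [0.6207, 0.0276, 0.1351]
ee_rot: [1.0, 0.001, 0.0, 0.0]
force: [-0.2, 0.0, -1.2]
grip_width: 0.039
```

Run:
```python
from h import *
s=cams.get_image("side");a=s["color"][60:280,130:350];b=cams.get_image("wrist")["color"][90:,60:450]
a=cv2.resize(a,None,fx=1.5,fy=294/220)
cv2.imwrite("pics/b10.png",np.hstack([a,b])[:,:,::-1]); q=manip.read_state();print(q["eef_pos"],q["force"])
```

```text
[0.62130248 0.02758971 0.1358594 ] [ 0.4243025  -0.19763448 -1.64361444]
```

View pics/b10.png

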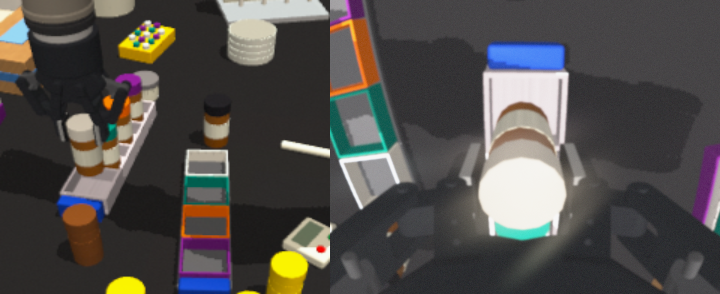

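White is held upright over the pocket nearest the blue end.

Emit:
{"name": "drive_tool", "arguments": {"slide": [[0,0,-8],[0,0,-15],[0,0,-12],[0,0,-7],[0,0,-4],[0,0,-3],[0,0,-1],[0,0,0],[0,0,0]], "delta_rot": [[0,0,0],[0,0,0],[0,0,0],[0,0,0],[0,0,0],[0,0,0],[0,0,0],[0,0,0],[0,0,0]]}}

```text
time: 29.6
eef_pos: [0.621, 0.0277, 0.0852]
ee_rot: [1.0, 0.001, 0.001, 0.0]
force: [0.1, 0.3, -1.2]
grip_width: 0.0388
```

Emit:
{"name": "drive_tool", "arguments": {"slide": [[0,0,-0.7],[0,0,-0.7],[0,0,-0.7],[0,0,-0.4],[0,0,0],[0,0,0]], "delta_rot": [[0,0,0],[0,0,0],[0,0,0],[0,0,0],[0,0,0],[0,0,0]]}}

```text
time: 30.1
eef_pos: [0.6208, 0.0278, 0.0829]
ee_rot: [1.0, 0.001, 0.0, -0.0]
force: [-1.5, 0.5, 4.4]
grip_width: 0.039
```

Emit:
{"name": "drive_tool", "arguments": {"slide": [[0,0,0],[0,0,0],[0,0,0],[0,0,0],[0,0,0],[0,0,0],[0,0,5],[0,0,15],[0,0,30],[0,0,30],[0,0,20],[-10,5,5],[-20,15,0],[-25,25,0],[-25,25,0],[-25,25,0],[-20,20,0],[-10,10,0],[0,0,0],[0,0,0]], "delta_rot": [[0,0,0],[0,0,0],[0,0,0],[0,0,0],[0,0,0],[0,0,0],[0,0,0],[0,0,0],[0,0,0],[0,0,0],[0,0,0],[0,0,0],[0,0,0],[0,0,0],[0,0,0],[0,0,0],[0,0,0],[0,0,0],[0,0,0],[0,0,0]], "grip": 0}}

```text
time: 31.77
eef_pos: [0.4843, 0.1536, 0.1867]
ee_rot: [1.0, 0.002, -0.0, -0.0]
force: [-0.3, -0.8, 0.6]
grip_width: 0.0855
```

Run:
```python
from h import *
a=cams.get_image("side")["color"][50:280,60:350];b=cams.get_image("top")["color"][90:250,180:400]
a=cv2.resize(a,(378,300));b=cv2.resize(b,(412,300),interpolation=cv2.INTER_CUBIC)
cv2.imwrite("pics/b11.png",np.hstack([a,b])[:,:,::-1]); q=manip.read_state();print(q["eef_pos"],q["force"])
```

```text
[0.48595429 0.15149754 0.18705047] [ 0.95828071 -0.31520393 -0.33330937]
```

View pics/b11.png

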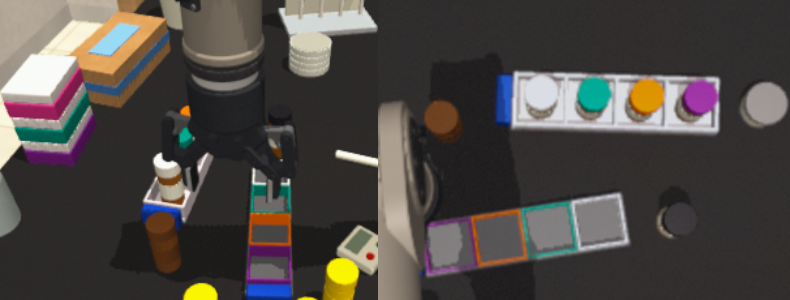

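The top view shows white at (542,93), teal at (594,94), orange at (646,97) and purple at (699,98). All four are upright in their own pockets, and the robot is clear.

```bash
python3 -c "
from rig import manip
print(manip.job_done(), manip.read_state()['time'])"
```

```text
the job is handed in; nothing more can be done
the job is handed in; nothing more can be done
```

All four jars are in the metal rack in reverse order, and the job is handed in. From the blue end, the pockets now hold white, teal, orange and purple. The job was done at about 32 s, against the 112 s limit.

- **Handling:** I gripped each jar by its cap, carried it upright above everything else, and lowered it slowly until it touched the pocket floor. The reported forces never exceeded about 6 N. Touchdown heights were within about 1 mm of what the drawings predict.
- **Last checks:** The final top view shows every jar in its own pocket, and no check failed or disagreed. The final side view had three of the jars partly hidden by the arm. Earlier side views showed purple, orange and teal standing after release. The arm was well clear at hand-in, and the black-capped jar and the look-alikes were not touched.

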